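# Snap a round embossing die into the three-point nest of its press plate

## Task

Pick up the round brass embossing die by its handle and set it down flat on the open part of the press plate (do not drop it). Then slide it along the plate past the orange sprung catch, under the caps of the two stops, until it is fully home, bearing firmly on both stops and the catch. Press gently, let go of it, and do not disturb the thread cones or the red-handled tool.

Things in the scene. Friction and masses are not known exactly. Their poses are not given: they have to be found in the camera images.
- die: Round embossing die: brass disc 90 mm across, 24 mm thick, vertical rim, 0.43 to 0.59 kg, lying flat. On its top a centred dark wooden bar handle, 64 mm long (die's x), 22 mm wide (die's y), 36 mm tall; handle top 60 mm above the underside. Origin: centre of the underside; z up. Its turn in the nest does not matter.
- plate: Dark steel press plate fixed to the bench, 200 x 200 x 14 mm thick. Origin: centre of its underside; x, y along its edges, z up. The half towards -y is open: the die lies there clear of everything with its centre at x = 6, y = -54 mm. It carries two stops, the orange catch and the catch's blue housing (36 x 44 x 28 mm tall, centred at x = -80, y = 20 mm).
- seat (a point): Nest centre on the plate's top face (plate x = 20, y = 20 mm; 14 mm above the bench), ringed in yellow; plate's axes. When home the die's origin is here. Way in: level, heading 80 to 90 degrees from plate +x (so nearly plate +y), between catch and stop_b, pushing the catch back. It may then stick 1 to 3 mm short; pressing it at about 40 degrees from +x beds it on both stops.
- stop_a: Fixed post with a free-turning steel sleeve, 20 mm across, 27 mm tall, and a brass cap 30 mm across and 8 mm thick on top, which overhangs the die's rim with 3 mm to spare (so the die cannot be lowered in from above). Origin: centre of its foot on the plate's top face, 55 mm from the seat at 65 degrees from plate +x (towards +y).
- stop_b: Second post, like stop_a, 55 mm from the seat at 30 degrees from plate +x on the -y side.
- catch: Orange free-turning upright roller, 16 mm across, 18 mm tall, 3 mm above the plate's face, sprung: slides up to 18 mm along plate -x when pushed (300 N/m, 2 N at rest; sliding the die past takes 7 to 16 N in all). Origin: its underside's centre, at rest 50 mm from the seat on the -x side; 53 mm with the die home, then pressing it with 3 N towards +x.
- cone_blue: Dark blue thread cone, 66 mm in diameter at the base, 110 mm tall, standing. Origin: centre of the underside. Bystander.
- cone_brown: Brown thread cone, the same size, standing. Origin: centre of the underside. Bystander.
- awl: Red-handled tool lying on the bench, about 160 mm long along its x. Bystander.
Mind the look-alikes: they are no part of the job. There is more than one size of the die; the one meant has the size given above.

How it is judged:
At the end, for the whole second after the job is handed in: The die lies flat (within 0.04 rad) and at rest on the plate, centred within 4 mm of the seat, bearing on both stops (over 0.3 N each) and on the sprung catch (over 1 N) (contact force between die and stop_a above 0.3 N and contact force between die and stop_b above 0.3 N and contact force between die and catch above 1 N and distance between die and seat below 0.004 m and angle between die's own z axis and vertical below 0.04 rad and linear speed of die below 0.01 m/s); the robot touches nothing.
It fails at once if the die pressed against a stop with more than 45 N (contact force between die and stop_a above 45 N or contact force between die and stop_b above 45 N).
It fails at once if the die dropped (falling free at more than 0.35 m/s) (contact force between die and anything else below 0.01 N and linear speed of die above 0.35 m/s).
It fails at once if a thread cone or the red-handled tool moved more than 30 mm, or a cone tipped (distance of any of cone_blue, cone_brown, awl from where it was at the start of the episode above 0.03 m or angle between any of cone_blue, cone_brown's own z axis and vertical above 0.5 rad).
It also fails if it takes over 61 s, if anything falls off the work surface, if the arm or the gripper's body presses on something with over 40 N, if the wrist force passes 120 N, or if a joint passes its speed limit or range.

## Robot

A 6-joint arm with a two-finger parallel gripper is mounted at the origin on the work surface. World frame = base frame: x ahead of the robot, y to its left, z up, the work surface at z = 0. Lengths are in m, angles in rad, forces in N, time in s.
With the tool pointing down it reaches from about 0.375 to 0.9 m from the base axis. Payload 3.1 kg.
Tool frame: the origin (TCP) lies between the finger pads; the fingertips stand 11 mm ahead of it and the grasp point (between the pads) lies 8 mm behind it; z points along the fingers, y is the direction in which the jaws open and shut (so a half turn about z gives the same grasp; the last joint's range is limited). The gripper opens to 85 mm and grips with 20 to 120 N. Pads are 22 mm wide; open, the fingers measure 114 mm over their backs; the gripper's body (76 mm by 85 mm) begins 54 mm behind the grasp point. The pads swing forward as they close: fully open they stand 13 mm farther back than shut.
Start: joints at [1.171, 0.527, 1.433, -0, 1.181, -0.178], TCP at [0.137, 0.61, 0.222] pointing down, gripper open.
Joint ranges: [-3.08, 3.08], [-0.75, 2.2], [0.22, 2.44], [-1.43, 4.57], [0, 2.65], [-2.85, 2.85]. Speed limits (rad/s): [2.79, 2.79, 3.14, 3.14, 3.14, 3.14].

## Interface

Orientations are given as a unit quaternion [x, y, z, w].
In Python, from station import manip gives the robot as it stands.
- The arm moves only by the tool move_arm, never from a script. Its argument "deltas" is a list of rows, each a list of 5 numbers: the shift along the tool's x, y, z in units of 40 cm (1.0 is 40 cm), then the turn about the tool's z in units of 0.5 rad (1.0 is 0.5 rad), then the opening in per cent of the stroke, from 0 (shut) to 100 (fully open). In form: [[x, y, z, twist, grip], ...]. A call has exactly 8 rows; each row is the pose to reach, as a shift and turn from the pose commanded when the call began, along the tool's axes at that moment; what a row does not reach only later rows make up. A row lasts 1/12 s, in which the tool goes at most 41.7 mm and 7.16 degrees, less where a joint would pass 70% of its speed; a pose out of reach is approached as far as the arm can. A call with a number of a shift or a turn outside -1 to 1 is refused whole. A call with a gripper value outside its range is refused whole. The fingers move at their own pace and stop on an object; "force" is the grip in N (left out, the last holds). Time passes only in rows, so rows that repeat a pose let the fingers close, or fill a call up. It gives the time, the measured TCP pose, the force and the opening at its end, in the units of the state.
- manip.sense(): the state, without advancing time (a new reading comes with each control period).
- manip.snapshot(name): name is "side" or "top" or "wrist"; returns (picture, depth): 420x560x3 uint8, red, green, blue; 420x560 float32, m along the optical axis (not along the pixel's ray), 0 where there is no reading.
- manip.get_calibration(name): a dict with "vfov" (degrees; the focal length in pixels is half the picture's height over the tangent of half this angle, whatever the lens; pixels are square), "cx", "cy" (the principal point, pixels), "pose" (4x4, takes a point from camera to world coordinates). Camera axes: x right, y down, z forward; pixel columns grow to the right and rows downward; lengths in m; the calibration is good to about 2 mm. A picture is of the moment at which its call begins: read the wrist's pose just before it. get_calibration takes no time and is no camera call; for the wrist camera it gives the pose at the moment of the call.
- manip.sign_off(): hands the job in, once; it reports no verdict.
The state is a dict: "t": time; "q": joint angles; "qd": joint speeds; "tau": joint torques, N m; "tcp_pos": TCP position; "tool_rot": TCP orientation; "force": force on the tool from outside, world axes, zero at the start; "ft_torque": the same for the moment, N m; "finger_gap": opening from 0.0 (shut) to 1.0 (fully open).
Only numpy, scipy, OpenCV 4.12 (cv2) and the standard library are available. Lean on these libraries where they do the work, as an engineer would, in place of code of your own. Each camera call takes 0.05 s, during which the arm holds its last target.

## Working session

There is one attempt and no reset: what is moved stays moved. The work goes in short steps, Python scripts to look and compute and a tool call to move; the robot and the scene stay as the last step left them, time stands still between calls to the robot, and variables do not carry over. Pictures are saved under pics/ and viewed, and the job is handed in when it is done.

Besides the shell and the picture viewer there is one more tool, called after "Call:" by a JSON object that holds its "name" and its "arguments", one argument or row to a line. move_arm: Moves the arm, as the interface text tells. Its arguments: {"type":"object","properties":{"deltas":{"type":"array","items":{"type":"array","items":{"type":"number"}}},"force":{"type":"number"}},"required":["deltas"]}

```bash
mkdir -p pics
cat > h.py <<'E'
import numpy as np, cv2
from station import manip
def snap(n,tag):
    c=manip.get_calibration(n); p,d=manip.snapshot(n)
    np.savez(f'pics/{tag}.npz',p=p,d=d,pose=np.array(c['pose']),k=[c['vfov'],c['cx'],c['cy']])
    cv2.imwrite(f'pics/{tag}.png',p[:,:,::-1]); return p,d,c
class V:
    def __init__(s,tag):
        z=np.load(f'pics/{tag}.npz'); s.p=z['p'];s.d=z['d'];s.T=z['pose'];vf,s.cx,s.cy=z['k']; s.f=210/np.tan(np.radians(vf)/2)
    def ray(s,u,v): 
        r=np.array([(u-s.cx)/s.f,(v-s.cy)/s.f,1.]); return s.T[:3,3],s.T[:3,:3]@r
    def onz(s,u,v,z):
        o,r=s.ray(u,v); return o+r*(z-o[2])/r[2]
    def dep(s,u,v):
        o,r=s.ray(u,v); return o+r*s.d[int(v),int(u)]
    def cloud(s):
        vv,uu=np.mgrid[:420,:560]; r=np.stack([(uu-s.cx)/s.f,(vv-s.cy)/s.f,np.ones_like(uu)],-1)*s.d[...,None]
        return r@s.T[:3,:3].T+s.T[:3,3]
E
python3 - <<'E'
from h import *
for n in ['top','side','wrist']:
    p,d,c=snap(n,n+'0'); print(n,c, (d>0).mean())
print(manip.sense())
E
```

```text
top {'vfov': 44.688103998041306, 'cx': 293.83108161493476, 'cy': 206.4173237632761, 'pose': array([[-4.95621341e-04, -9.88804976e-01,  1.49212844e-01,
         4.29133982e-01],
       [-9.99979404e-01, -4.64739109e-04, -6.40124167e-03,
        -3.14893434e-02],
       [ 6.39892466e-03, -1.49212944e-01, -9.88784381e-01,
         1.07214985e+00],
       [ 0.00000000e+00,  0.00000000e+00,  0.00000000e+00,
         1.00000000e+00]])} 0.995969387755102
side {'vfov': 47.41509962080524, 'cx': 282.075177934561, 'cy': 206.49059666273368, 'pose': array([[ 0.86263102, -0.34442177,  0.37046101,  0.15119071],
       [-0.50558798, -0.56425532,  0.65268424, -0.82739047],
       [-0.01576406, -0.75032631, -0.66087965,  0.86812363],
       [ 0.        ,  0.        ,  0.        ,  1.        ]])} 0.9960799319727891
wrist {'vfov': 71.69877512818998, 'cx': 283.67109232596226, 'cy': 209.8197923932374, 'pose': array([[ 0.21947368,  0.93589837,  0.27554588,  0.06564988],
       [ 0.97561696, -0.21004984, -0.06364436,  0.62564927],
       [-0.00168629,  0.2827955 , -0.95917874,  0.3729665 ],
       [ 0.        ,  0.        ,  0.        ,  1.        ]])} 0.9817049319727891
{'t': 0.15, 'q': array([ 1.17047212e+00,  5.28262320e-01,  1.43359465e+00, -1.31530373e-05,
        1.18137307e+00, -1.78529714e-01]), 'qd': array([ 0.00209641, -0.00182586, -0.00595935, -0.00209869,  0.0014032 ,
       -0.00026724]), 'tau': array([ 3.80513466e-04, -4.42741692e+01, -1.78276277e+01, -2.32027396e-04,
        5.62393616e-03, -2.12902421e-05]), 'tcp_pos': array([0.13726348, 0.60917798, 0.2207567 ]), 'tool_rot': array([ 1.10667556e-01,  9.93857144e-01, -7.86378629e-04, -2.27828744e-04]), 'force': array([ 0.51195987, -0.67535961,  0.44042586]), 'ft_torque': array([0.02311846, 0.04115647, 0.01668497]), 'finger_gap': 0.9983008651329534}
```

View pics/top0.png

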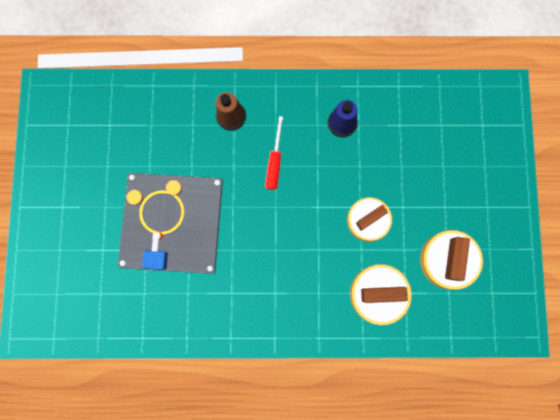

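View pics/side0.png

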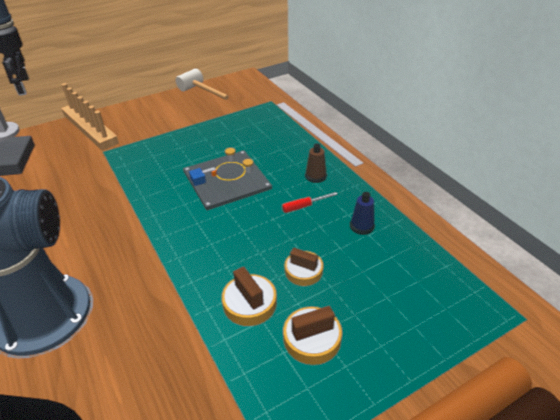

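The top view shows the plate at (170,224). There are three die candidates: (370,218), (380,295) and (453,260). Cones stand at (230,111) and (343,118), and the awl lies at (274,165). Next I'll measure the candidates' sizes.

Run:
```python
from h import *
v=V('top0'); C=v.cloud()
for n,(u,w) in dict(small=(370,218),mid=(380,295),right=(453,260)).items():
    sub=np.zeros((420,560),bool); sub[w-40:w+40,u-40:u+40]=1
    hsv=cv2.cvtColor(v.p,cv2.COLOR_RGB2HSV)
    H=hsv[...,0];S=hsv[...,1];Vv=hsv[...,2]
    face=sub&(S<60)&(Vv>170)
    hand=sub&(Vv<130)&((H<20)|(H>170))&(S>80)
    zf=np.median(C[face][:,2]); top=np.percentile(C[hand][:,2],[50,90,98])
    # disc + handle not green: fit ellipse on backprojected contour
    m=(sub&~((H>60)&(H<100)&(S>80))).astype(np.uint8)
    cs,_=cv2.findContours(m,cv2.RETR_EXTERNAL,cv2.CHAIN_APPROX_NONE); c=max(cs,key=cv2.contourArea)[:,0]
    P=np.array([v.onz(a,b,zf)[:2] for a,b in c],np.float32)
    (e,ax,_)=cv2.fitEllipse(P)
    fm=np.argwhere(face)[:,::-1]; Pf=np.array([v.onz(a,b,zf)[:2] for a,b in fm],np.float32); ef=cv2.minEnclosingCircle(Pf)
    Ph=C[hand&(C[...,2]>zf+0.6*(top[1]-zf))]
    r=cv2.minAreaRect(Ph[:,:2].astype(np.float32))
    print(n,'zface',zf,'htop',top,'outer',e,ax,'face',ef,'handle',r,len(Ph))
for n,(u,w) in dict(mat=(300,300),plate=(200,224)).items(): print(n,v.dep(u,w))
cv2.imwrite('pics/crop0.png',cv2.resize(v.p[180:340,330:500,::-1],None,fx=4,fy=3.7,interpolation=cv2.INTER_CUBIC))
cv2.imwrite('pics/crop1.png',cv2.resize(v.p[160:285,105:235,::-1],None,fx=4.6,fy=4.6,interpolation=cv2.INTER_CUBIC))
```

```text
small zface 0.024985087743313317 htop [0.0553089  0.05956277 0.0599781 ] outer (0.5610791444778442, -0.19396379590034485) (0.09057510644197464, 0.09250012785196304) face ((0.5615758299827576, -0.19484955072402954), 0.045978013426065445) handle ((0.543154776096344, -0.16878917813301086), (0.014452509582042694, 0.0017272618133574724), 29.409767150878906) 12
mid zface 0.03324592494249168 htop [0.07416785 0.07795819 0.07846514] outer (0.40829646587371826, -0.21205180883407593) (0.11919017136096954, 0.12209553271532059) face ((0.4078902304172516, -0.21209867298603058), 0.061405569314956665) handle ((0.408173143863678, -0.1708483248949051), (0.020926348865032196, 0.0012423574225977063), 1.6807161569595337) 22
right zface 0.033189599616068155 htop [0.06390182 0.07552277 0.07754087] outer (0.47729814052581787, -0.35780033469200134) (0.11943350732326508, 0.1263657659292221) face ((0.47954899072647095, -0.36513713002204895), 0.05823919177055359) handle ((0.47790127992630005, -0.3462788760662079), (0.008516229689121246, 0.08065071702003479), 84.9361343383789) 132
mat [ 0.39553844 -0.05103022  0.00243877]
plate [0.55145953 0.15658326 0.01619197]
```

View pics/crop0.png

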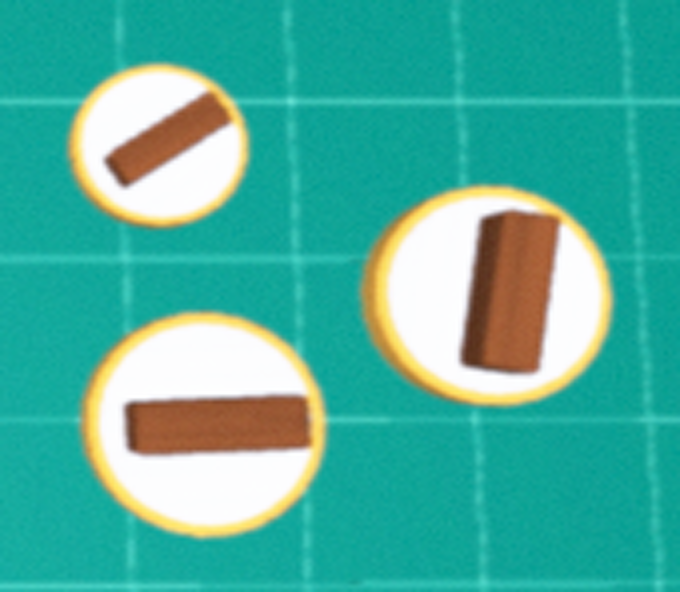

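View pics/crop1.png

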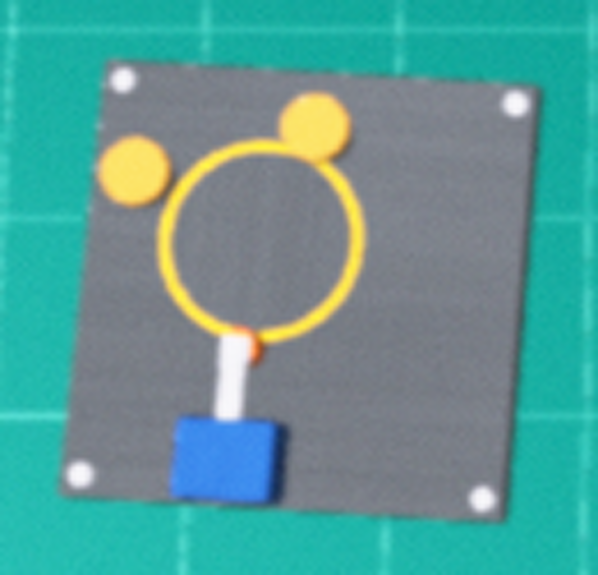

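The die I want is the small one at (370,218): 90 mm disc, face about 24 mm up, handle top at 60 mm. The other two are 120 mm across and 78 mm tall. The close crop agrees. Next: the handle axis and the plate pose.

```bash
cat > meas.py <<'E'
from h import *
from scipy.spatial.transform import Rotation as R
def comps(m,amin=4):
    n,l,s,c=cv2.connectedComponentsWithStats(m.astype(np.uint8)); return [(s[i,4],c[i],l==i) for i in range(1,n) if s[i,4]>=amin]
def hand(v,roi,z=0.06):
    hsv=cv2.cvtColor(v.p,cv2.COLOR_RGB2HSV);H,S,W=[hsv[...,i] for i in range(3)]
    sub=np.zeros((420,560),bool); sub[roi[1]:roi[3],roi[0]:roi[2]]=1
    m=sub&((H<14)|(H>172))&(S>90)&(W<190)
    a,c,mm=max(comps(m),key=lambda t:t[0])
    cs,_=cv2.findContours(mm.astype(np.uint8),cv2.RETR_EXTERNAL,cv2.CHAIN_APPROX_NONE)
    P=np.array([v.onz(a,b,z)[:2] for a,b in cs[0][:,0]],np.float32)
    return cv2.minAreaRect(P),a,mm
def plate(v,roi):
    hsv=cv2.cvtColor(v.p,cv2.COLOR_RGB2HSV);H,S,W=[hsv[...,i] for i in range(3)]
    sub=np.zeros((420,560),bool); sub[roi[1]:roi[3],roi[0]:roi[2]]=1
    out={}
    for n,m,z in [('screws',sub&(S<45)&(W>185),0.014),('blue',sub&(H>100)&(H<125)&(S>150)&(W>120),0.042),('yellow',sub&(H>18)&(H<32)&(S>90)&(W>150),0.049),('orange',sub&(H>3)&(H<14)&(S>150)&(W>140),0.035)]:
        out[n]=[(int(a),c.round(1),v.onz(*c,z).round(4)[:2]) for a,c,mm in comps(m)]
    return out
E
python3 - <<'E'
from meas import *
v=V('top0')
print(hand(v,(345,190,395,245))[:2])
for k,o in plate(v,(105,160,235,285)).items():
    for x in o: print(k,x)
E
```

```text
(((0.560206413269043, -0.19326776266098022), (0.018195023760199547, 0.06410618126392365), 33.52717208862305), np.int32(287))
screws (22, array([131.1, 176.9]), array([0.6516, 0.3048]))
screws (26, array([216.5, 182. ]), array([0.6408, 0.1246]))
screws (112, array([154.8, 241.3]), array([0.5157, 0.2495]))
screws (24, array([122. , 262.7]), array([0.4716, 0.315 ]))
screws (25, array([209.4, 268. ]), array([0.4607, 0.1352]))
blue (373, array([153.4, 259.7]), array([0.4765, 0.2433]))
yellow (539, array([164.5, 204.7]), array([0.5869, 0.2236]))
yellow (160, array([133.6, 196.8]), array([0.6032, 0.2866]))
orange (7, array([160.4, 235.7]), array([0.5253, 0.2329]))
```

Screws are 180 mm apart as expected: plate centre about (0.556,0.220), yaw about -3.3°. I'll fly over the plate for a wrist look, then go on to the die.

```bash
cat > go.py <<'E'
from meas import *
def go(x,y,z,yaw=None):
    s=manip.sense(); Rm=R.from_quat(s['tool_rot']).as_matrix()
    d=Rm.T@(np.array([x,y,z])-s['tcp_pos'])/0.4
    yy=np.degrees(np.arctan2(Rm[1,1],Rm[0,1])); print('t',s['t'].__round__(2),'tcp',s['tcp_pos'].round(4),'yaw',yy.round(2),'F',s['force'].round(2),'gap',round(s['finger_gap'],3))
    print('units',d.round(4), 'twist', None if yaw is None else round(-np.radians((yaw-yy+180)%360-180)/0.5,4))
E
python3 -c "
from go import *
go(0.54,0.21,0.25,33.5)"
```

```text
t 0.15 tcp [0.1373 0.6092 0.2208] yaw 77.29 F [ 0.51 -0.68  0.44] gap 0.998
units [-1.2017 -0.7521 -0.0722] twist 1.5286
```

Call:
{"name": "move_arm", "arguments": {
  "deltas": [
    [-0.03,-0.02,-0.01,0.05,100],
    [-0.1,-0.06,-0.03,0.15,100],
    [-0.19,-0.12,-0.05,0.27,100],
    [-0.28,-0.175,-0.07,0.4,100],
    [-0.37,-0.23,-0.07,0.52,100],
    [-0.46,-0.29,-0.07,0.65,100],
    [-0.55,-0.345,-0.07,0.76,100],
    [-0.63,-0.395,-0.07,0.86,100]
  ]
}}

```text
t: 0.82
tcp_pos: [0.3481, 0.3993, 0.2499]
tool_rot: [0.322, 0.947, -0.0, 0.0]
force: [-0.2, -0.4, -0.4]
finger_gap: 1.002
```

```bash
python3 -c "
from go import *
go(0.54,0.21,0.25,33.5)"
```

```text
t 0.82 tcp [0.3481 0.3993 0.2499] yaw 52.45 F [-0.23 -0.43 -0.39] gap 1.002
units [-6.687e-01 -8.280e-02  1.000e-04] twist 0.6615
```

Call:
{"name": "move_arm", "arguments": {
  "deltas": [
    [-0.08,-0.01,0,0.1,100],
    [-0.17,-0.02,0,0.22,100],
    [-0.26,-0.03,0,0.34,100],
    [-0.35,-0.045,0,0.46,100],
    [-0.44,-0.055,0,0.56,100],
    [-0.53,-0.065,0,0.64,100],
    [-0.61,-0.075,0,0.66,100],
    [-0.67,-0.083,0,0.66,100]
  ]
}}

```text
t: 1.48
tcp_pos: [0.5418, 0.2095, 0.2497]
tool_rot: [0.473, 0.881, -0.0, 0.001]
force: [1.0, 0.5, 0.6]
finger_gap: 0.999
```

```bash
python3 -c "
from go import *
go(0.5605,-0.1935,0.20,33.5)
snap('wrist','w1');go(0.5605,-0.1935,0.20,33.5)"
```

```text
t 1.48 tcp [0.5418 0.2095 0.2497] yaw 33.54 F [1.01 0.46 0.56] gap 0.999
units [-0.8654 -0.5176  0.1252] twist 0.0015
t 1.53 tcp [0.5453 0.2068 0.2498] yaw 33.43 F [ 2.42 -1.05  0.3 ] gap 0.998
units [-0.8555 -0.5198  0.1276] twist -0.0024
```

View pics/w1.png

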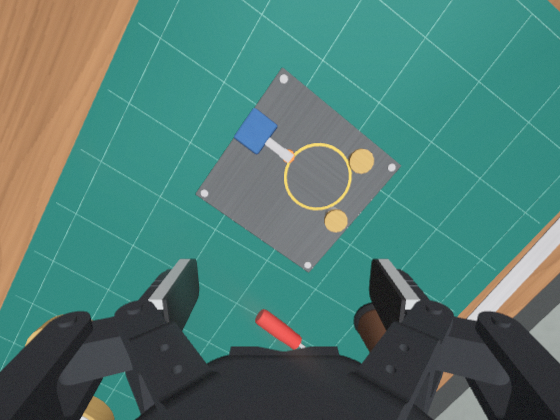

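The wrist view shows the plate, with screws at (284,79), (391,168), (307,265) and (204,193) and the ring around (318,177). The arm was still settling, so I'll retake and measure.

Run:
```python
from go import *
snap('wrist','w2');go(0.5605,-0.1935,0.20,33.5)
snap('wrist','w3');go(0.5605,-0.1935,0.20,33.5)
for t in ['w2','w3']:
  v=V(t)
  for k,o in plate(v,(190,60,405,280)).items():
    for x in o: print(k,x)
  # ring fit
  hsv=cv2.cvtColor(v.p,cv2.COLOR_RGB2HSV);H,S,W=[hsv[...,i] for i in range(3)]
  m=np.zeros((420,560),bool);m[130:220,275:360]=1; m&=(H>18)&(H<32)&(S>90)&(W>150)
  P=np.array([v.onz(b,a,0.014)[:2] for a,b in np.argwhere(m) if not(np.hypot(b-361,a-161)<16 or np.hypot(b-336,a-221)<16)])
  A=np.c_[2*P,np.ones(len(P))]; s=np.linalg.lstsq(A,(P**2).sum(1),rcond=None)[0]; print('ring',s[:2],np.sqrt(s[2]+s[:2]@s[:2]))
```

```text
t 1.58 tcp [0.543  0.2088 0.2496] yaw 33.41 F [-0.62  1.07 -1.02] gap 1.0
units [-0.8635 -0.5173  0.1253] twist -0.0033
t 1.63 tcp [0.5409 0.2104 0.2494] yaw 33.49 F [ 0.08  1.2  -0.01] gap 1.003
units [-0.8693 -0.5163  0.1237] twist -0.0003
screws (55, array([281.5,  73.8]), array([0.4707, 0.3144]))
screws (260, array([277.3, 145.4]), array([0.5131, 0.2398]))
screws (39, array([390.1, 162.9]), array([0.6508, 0.3035]))
screws (39, array([202.1, 189.1]), array([0.4596, 0.1345]))
screws (30, array([306.4, 261.4]), array([0.6401, 0.1234]))
yellow (1053, array([335.9, 164.9]), array([0.5841, 0.2622]))
yellow (397, array([334.3, 216.6]), array([0.6216, 0.2079]))
ring [0.57687157 0.23835054] 0.043985420001066734
screws (54, array([282.5,  77.1]), array([0.4709, 0.3144]))
screws (265, array([278.2, 148.5]), array([0.5134, 0.2396]))
screws (41, array([390.9, 165.8]), array([0.651 , 0.3034]))
screws (38, array([203.2, 192.1]), array([0.4599, 0.1342]))
screws (33, array([306.9, 263.7]), array([0.6398, 0.1234]))
yellow (1050, array([336.8, 167.9]), array([0.5844, 0.2621]))
yellow (396, array([335.1, 219.4]), array([0.6217, 0.2079]))
ring [0.57649251 0.23761174] 0.04368271638792334
```

Plate centre is about (0.556,0.2194), yaw -3.35°. That puts the seat at (0.577,0.238), and the ring fit agrees. Moving above the die.

Call:
{"name": "move_arm", "arguments": {
  "deltas": [
    [-0.03,-0.02,0,0,100],
    [-0.1,-0.06,0,0,100],
    [-0.18,-0.11,0,0,100],
    [-0.26,-0.16,0,0,100],
    [-0.34,-0.2,0,0,100],
    [-0.42,-0.25,0,0,100],
    [-0.5,-0.3,0,0,100],
    [-0.58,-0.345,0,0,100]
  ]
}}

```text
t: 2.3
tcp_pos: [0.5524, -0.0572, 0.2497]
tool_rot: [0.471, 0.882, -0.0, -0.001]
force: [0.5, -0.2, -0.5]
finger_gap: 0.999
```

Call:
{"name": "move_arm", "arguments": {
  "deltas": [
    [-0.08,-0.05,0.02,0,100],
    [-0.15,-0.09,0.05,0,100],
    [-0.21,-0.13,0.08,0,100],
    [-0.26,-0.155,0.1,0,100],
    [-0.285,-0.17,0.12,0,60],
    [-0.29,-0.172,0.12,0,60],
    [-0.29,-0.172,0.12,0,60],
    [-0.29,-0.172,0.12,0,60]
  ]
}}

```text
t: 2.97
tcp_pos: [0.5611, -0.1898, 0.2019]
tool_rot: [0.471, 0.882, 0.0, -0.0]
force: [0.3, 0.2, 0.4]
finger_gap: 0.601
```

Run:
```python
from go import *
snap('wrist','w4');go(0.5605,-0.1935,0.20,33.5)
snap('wrist','w5');go(0.5605,-0.1935,0.20,33.5)
```

```text
t 3.02 tcp [ 0.5612 -0.1897  0.2021] yaw 33.85 F [-0.7   0.08 -0.59] gap 0.6
units [-0.0069 -0.0069  0.0053] twist 0.012
t 3.07 tcp [ 0.5614 -0.1898  0.2022] yaw 33.86 F [-0.49 -0.28 -0.3 ] gap 0.595
units [-0.0065 -0.007   0.0056] twist 0.0125
```

View pics/w5.png

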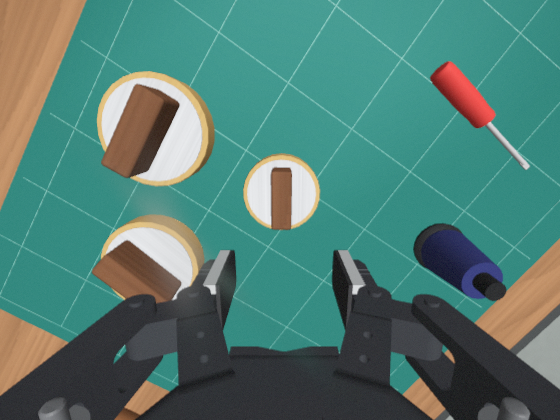

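The wrist view shows the chosen die at (282,192) with its handle at (282,198), lined up with the jaws. Bigger dies are at (155,130) and (150,260). Refining its position.

Run:
```python
from go import *
v=V('w5')
r,a,mm=hand(v,(235,145,330,240)); print(r,a)
hsv=cv2.cvtColor(v.p,cv2.COLOR_RGB2HSV);H,S,W=[hsv[...,i] for i in range(3)]
sub=np.zeros((420,560),bool);sub[145:240,235:330]=1
m=(sub&~((H>60)&(H<100)&(S>80))).astype(np.uint8)
cs,_=cv2.findContours(m,cv2.RETR_EXTERNAL,cv2.CHAIN_APPROX_NONE); c=max(cs,key=cv2.contourArea)[:,0]
for z in (0.024,0.012):
  print(cv2.fitEllipse(np.array([v.onz(a,b,z)[:2] for a,b in c],np.float32)))
ys,xs=np.where(mm)
for y in range(ys.min(),ys.max()+1,6): x=xs[ys==y]; print(y,x.min(),x.max(),v.dep(282,y).round(4))
cv2.imwrite('pics/c5.png',cv2.resize(v.p[150:240,235:330,::-1],None,fx=6,fy=6,interpolation=cv2.INTER_CUBIC))
```

```text
((0.5595217347145081, -0.19299224019050598), (0.01940096542239189, 0.06475276499986649), 33.223331451416016) 1154
((0.5604321360588074, -0.1948915421962738), (0.0888419970870018, 0.09079430997371674), 30.17764663696289)
((0.5619134902954102, -0.1972639560699463), (0.09206817299127579, 0.09409136325120926), 30.177846908569336)
168 274 289 [ 0.5438 -0.1683  0.0388]
174 272 291 [ 0.5456 -0.1708  0.06  ]
180 272 290 [ 0.5489 -0.1758  0.0612]
186 272 290 [ 0.5525 -0.1811  0.0601]
192 272 290 [ 0.5561 -0.1866  0.059 ]
198 272 290 [ 0.5596 -0.1918  0.0599]
204 272 290 [ 0.5633 -0.1973  0.0594]
210 272 290 [ 0.5668 -0.2025  0.0604]
216 272 290 [ 0.5705 -0.208   0.0604]
222 272 290 [ 0.5742 -0.2135  0.0607]
228 273 289 [ 0.5781 -0.2194  0.0602]
```

View pics/c5.png

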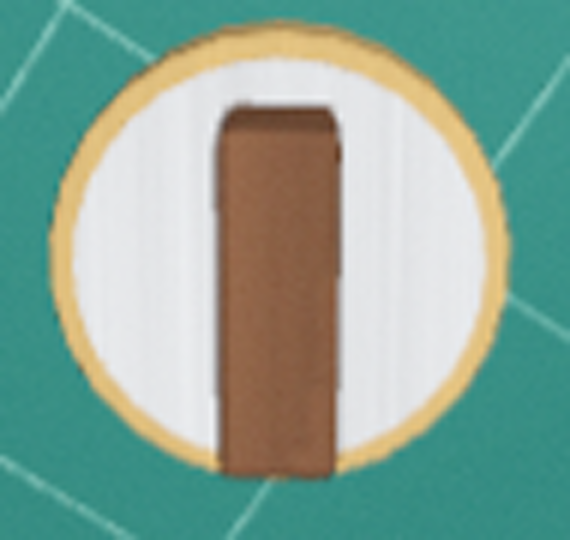

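```bash
python3 -c "
from go import *
go(0.5608,-0.1942,0.04,33.3)"
```

```text
t 3.07 tcp [ 0.5614 -0.1898  0.2022] yaw 33.86 F [-0.49 -0.28 -0.3 ] gap 0.595
units [-0.0083 -0.0075  0.4056] twist 0.0195
```

Call:
{"name": "move_arm", "arguments": {
  "deltas": [
    [-0.008,-0.0075,0.04,0.02,60],
    [-0.008,-0.0075,0.11,0.02,60],
    [-0.008,-0.0075,0.18,0.02,60],
    [-0.008,-0.0075,0.25,0.02,60],
    [-0.008,-0.0075,0.31,0.02,60],
    [-0.008,-0.0075,0.36,0.02,60],
    [-0.008,-0.0075,0.385,0.02,60],
    [-0.008,-0.0075,0.395,0.02,60]
  ]
}}

```text
t: 3.73
tcp_pos: [0.5599, -0.1944, 0.0423]
tool_rot: [0.475, 0.88, 0.0, -0.001]
force: [-0.3, -0.7, 0.4]
finger_gap: 0.599
```

```bash
python3 -c "
from go import *
go(0.5608,-0.1942,0.04,33.3)
snap('wrist','w6')"
```

```text
t 3.73 tcp [ 0.5599 -0.1944  0.0423] yaw 33.25 F [-0.26 -0.74  0.44] gap 0.599
units [-0.0009  0.0021  0.0058] twist -0.0017
```

View pics/w6.png

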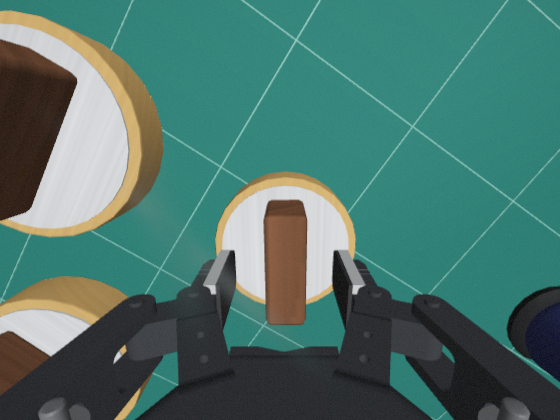

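The handle at (285,262) sits centred between the pads at (219,275) and (351,275). Closing.

Call:
{"name": "move_arm", "arguments": {
  "deltas": [
    [0,0.001,0.005,0,60],
    [0,0.001,0.006,0,40],
    [0,0.001,0.006,0,15],
    [0,0.001,0.006,0,15],
    [0,0.001,0.006,0,15],
    [0,0.001,0.006,0,15],
    [0,0.001,0.006,0,15],
    [0,0.001,0.006,0,15]
  ],
  "force": 60
}}

```text
t: 4.45
tcp_pos: [0.5619, -0.1959, 0.0426]
tool_rot: [0.476, 0.879, 0.0, 0.001]
force: [0.9, 1.2, 5.8]
finger_gap: 0.234
```

```bash
python3 -c "
from go import *
go(0.5608,-0.1942,0.04,33.3)"
```

```text
t 4.45 tcp [ 0.5619 -0.1959  0.0426] yaw 33.16 F [0.93 1.24 5.78] gap 0.234
units [0.0049 0.     0.0064] twist -0.0048
```

Call:
{"name": "move_arm", "arguments": {
  "deltas": [
    [0,0,-0.01,0,15],
    [0,0,-0.03,0,15],
    [0,0,-0.06,0,15],
    [0,0,-0.1,0,15],
    [0,0,-0.14,0,15],
    [0,0,-0.17,0,15],
    [0,0,-0.19,0,15],
    [0,0,-0.2,0,15]
  ]
}}

```text
t: 5.12
tcp_pos: [0.5612, -0.1959, 0.1227]
tool_rot: [0.476, 0.88, -0.0, 0.001]
force: [0.2, 0.1, -4.5]
finger_gap: 0.239
```

```bash
python3 -c "
from go import *
go(0.5608,-0.1942,0.12,33.3)
snap('wrist','w7')
snap('side','s7')
go(0.5586,0.1651,0.12,33.3)"
```

```text
t 5.12 tcp [ 0.5612 -0.1959  0.1227] yaw 33.18 F [ 0.15  0.08 -4.52] gap 0.239
units [0.0042 0.0014 0.0067] twist -0.0043
t 5.22 tcp [ 0.561  -0.1958  0.1219] yaw 33.17 F [ 0.32 -0.49 -4.24] gap 0.229
units [0.7585 0.4886 0.0041] twist -0.0045
```

View pics/w7.png

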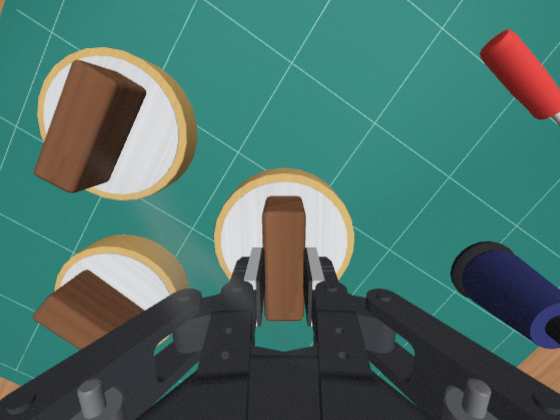

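View pics/s7.png

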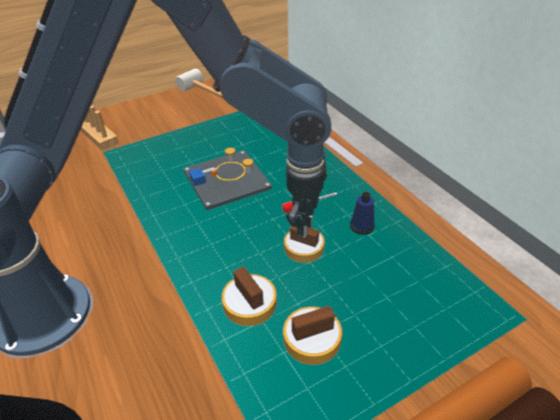

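The die is off the bench and level in the grip; the wrist reads 4.4 N, matching its weight. Carrying it over the open part of the plate.

Call:
{"name": "move_arm", "arguments": {
  "deltas": [
    [0.02,0.012,0,0,15],
    [0.06,0.04,0,0,15],
    [0.12,0.08,0,0,15],
    [0.19,0.12,0,0,15],
    [0.26,0.17,0,0,15],
    [0.33,0.21,0,0,15],
    [0.4,0.26,0,0,15],
    [0.47,0.3,0,0,15]
  ]
}}

```text
t: 5.88
tcp_pos: [0.5576, 0.0298, 0.1201]
tool_rot: [0.476, 0.88, -0.0, -0.001]
force: [-0.1, -0.7, -4.2]
finger_gap: 0.235
```

Call:
{"name": "move_arm", "arguments": {
  "deltas": [
    [0.07,0.045,0,0,15],
    [0.13,0.085,0,0,15],
    [0.18,0.12,0,0,15],
    [0.22,0.145,0,0,15],
    [0.25,0.163,0,0,15],
    [0.27,0.176,0,0,15],
    [0.28,0.183,0,0,15],
    [0.284,0.187,0,0,15]
  ]
}}

```text
t: 6.55
tcp_pos: [0.5584, 0.1638, 0.1207]
tool_rot: [0.476, 0.88, -0.0, -0.0]
force: [0.5, 0.1, -4.7]
finger_gap: 0.234
```

```bash
python3 -c "
from go import *
go(0.5596,0.1634,0.0566,33.3)
snap('wrist','w8')
snap('top','t8')
go(0.5596,0.1634,0.0566,33.3)"
```

```text
t 6.55 tcp [0.5584 0.1638 0.1207] yaw 33.21 F [ 0.45  0.15 -4.68] gap 0.234
units [-0.0025  0.0021  0.1602] twist -0.0032
t 6.65 tcp [0.559  0.1629 0.1209] yaw 33.16 F [-0.34  0.02 -4.31] gap 0.235
units [1.000e-04 2.000e-03 1.608e-01] twist -0.005
```

View pics/w8.png

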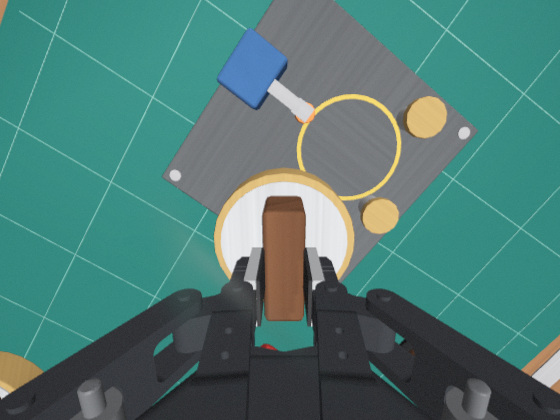

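View pics/t8.png

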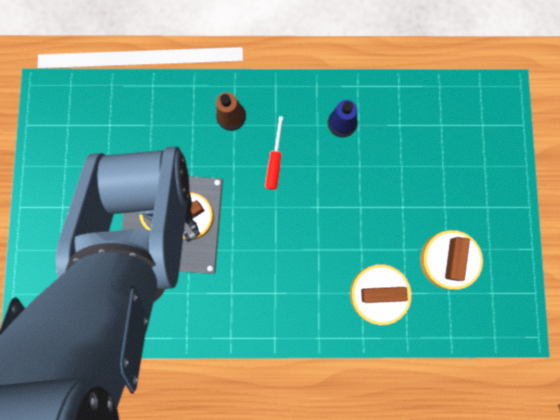

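The wrist view shows the die held at (284,238) above the open half, with the ring at (349,147) ahead of it. Working out the die's offset from the TCP from the handle ends.

Run:
```python
from go import *
v=V('w8'); s=manip.sense(); tcp=s['tcp_pos']
cv2.imwrite('pics/c8.png',cv2.resize(v.p[160:330,200:370,::-1],None,fx=3.5,fy=3.5,interpolation=cv2.INTER_CUBIC))
for y in range(192,326,4): print(y,v.dep(284,y).round(4),v.p[y,284])
```

```text
192 [0.5392 0.1918 0.1025] [228 231 233]
196 [0.5398 0.1908 0.1078] [140 119 112]
200 [0.5399 0.1907 0.1166] [104  72  52]
204 [0.5398 0.1908 0.1255] [109  75  54]
208 [0.5399 0.1908 0.1328] [109  75  54]
212 [0.5405 0.1898 0.1361] [135  92  66]
216 [0.5413 0.1885 0.1378] [140  96  68]
220 [0.5424 0.1868 0.1379] [141  98  72]
224 [0.5434 0.1854 0.1387] [140  97  70]
228 [0.5445 0.1837 0.1391] [140  97  71]
232 [0.546  0.1814 0.1371] [140  96  70]
236 [0.5468 0.1802 0.139 ] [139  96  70]
240 [0.5482 0.1781 0.1379] [138  97  70]
244 [0.5494 0.1762 0.1379] [136  94  64]
248 [0.5505 0.1745 0.138 ] [139  96  70]
252 [0.5517 0.1726 0.1381] [138  94  68]
256 [0.553  0.1707 0.1379] [136  92  65]
260 [0.5543 0.1687 0.1375] [138  95  67]
264 [0.5555 0.167  0.1379] [139  97  70]
268 [0.5567 0.1651 0.138 ] [138  94  67]
272 [0.558  0.1631 0.1377] [137  94  68]
276 [0.5591 0.1614 0.1382] [137  93  69]
280 [0.5605 0.1593 0.138 ] [138  98  71]
284 [0.5614 0.158  0.1392] [138  96  70]
288 [0.5631 0.1554 0.138 ] [137  95  68]
292 [0.5642 0.1536 0.1384] [133  91  65]
296 [0.5656 0.1516 0.1384] [136  94  67]
300 [0.5671 0.1493 0.1379] [135  94  67]
304 [0.5682 0.1476 0.1386] [135  92  65]
308 [0.5698 0.1451 0.1378] [131  90  64]
312 [0.5709 0.1434 0.1385] [132  92  67]
316 [0.5727 0.1407 0.1376] [132  91  66]
320 [0.5742 0.1385 0.1374] [103  73  54]
324 [ 6.344e-01  4.670e-02 -4.000e-04] [ 59 140 129]
```

View pics/c8.png

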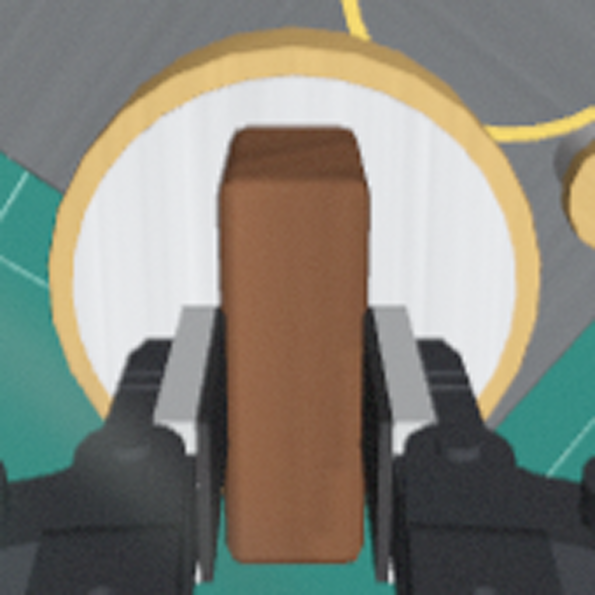

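Handle length checks at 63 mm and its top at z=0.138. The die centre is TCP + (-1.8,+1.5) mm, and its underside is 42.9 mm below the TCP. Lowering.

Call:
{"name": "move_arm", "arguments": {
  "deltas": [
    [0,0.002,0.02,0,15],
    [0,0.003,0.05,0,15],
    [0,0.003,0.08,0,15],
    [0,0.003,0.105,0,15],
    [0,0.003,0.125,0,15],
    [0,0.003,0.14,0,15],
    [0,0.003,0.15,0,15],
    [0,0.003,0.153,0,15]
  ]
}}

```text
t: 7.32
tcp_pos: [0.5595, 0.1639, 0.059]
tool_rot: [0.476, 0.879, -0.0, -0.001]
force: [0.0, 0.0, -4.6]
finger_gap: 0.231
```

Call:
{"name": "move_arm", "arguments": {
  "deltas": [
    [0,0,0.001,0,15],
    [0,0,0.002,0,15],
    [0,0,0.003,0,15],
    [0,0,0.004,0,15],
    [0,0,0.005,0,15],
    [0,0,0.006,0,15],
    [0,0,0.006,0,15],
    [0,0,0.006,0,15]
  ]
}}

```text
t: 7.98
tcp_pos: [0.5599, 0.1641, 0.0576]
tool_rot: [0.476, 0.88, 0.0, 0.0]
force: [0.1, -0.3, -4.3]
finger_gap: 0.23
```

```bash
python3 -c "
from go import *
go(0.5604,0.1636,0.0569,33.3)"
```

```text
t 7.98 tcp [0.5599 0.1641 0.0576] yaw 33.17 F [ 0.09 -0.3  -4.34] gap 0.23
units [-0.0017  0.0005  0.0017] twist -0.0044
```

Call:
{"name": "move_arm", "arguments": {
  "deltas": [
    [0,0,0.001,0,15],
    [0,0,0.002,0,15],
    [0,0,0.003,0,15],
    [0,0,0.004,0,15],
    [0,0,0.005,0,15],
    [0,0,0.005,0,15],
    [0,0,0.005,0,15],
    [0,0,0.005,0,15]
  ]
}}

```text
t: 8.65
tcp_pos: [0.5599, 0.1642, 0.0566]
tool_rot: [0.476, 0.88, 0.0, 0.0]
force: [-2.3, 0.0, 5.0]
finger_gap: 0.235
```

```bash
python3 -c "
from go import *
go(0.5604,0.1636,0.0569,33.3)"
```

```text
t 8.65 tcp [0.5599 0.1642 0.0566] yaw 33.18 F [-2.27  0.01  5.04] gap 0.235
units [-0.0019  0.0003 -0.0008] twist -0.0042
```

It's down on the plate: the force went from -4.4 to +5 N. I'll ease off the down-force and slide to just short of the catch.

Call:
{"name": "move_arm", "arguments": {
  "deltas": [
    [0,0,-0.001,0,15],
    [0.003,0.003,-0.001,0,15],
    [0.01,0.01,-0.001,0,15],
    [0.022,0.022,-0.001,0,15],
    [0.034,0.034,-0.001,0,15],
    [0.045,0.045,-0.001,0,15],
    [0.055,0.055,-0.001,0,15],
    [0.06,0.06,-0.001,0,15]
  ]
}}

```text
t: 9.32
tcp_pos: [0.5677, 0.1959, 0.0566]
tool_rot: [0.475, 0.88, -0.001, 0.001]
force: [-1.6, -8.4, 8.4]
finger_gap: 0.235
```

```bash
cat >> go.py <<'E'
C0=np.array([.5558,.2194]); a=np.radians(-3.35); RP=np.array([[np.cos(a),-np.sin(a)],[np.sin(a),np.cos(a)]])
def slide(x,y,off=(-.0018,.0015)):
    s=manip.sense(); Rm=R.from_quat(s['tool_rot']).as_matrix()
    die=s['tcp_pos'][:2]+np.array(off); dp=RP.T@(die-C0)*1000
    print('t',round(s['t'],2),'die plate',dp.round(1),'z',s['tcp_pos'][2].round(4),'F plate',(RP.T@s['force'][:2]).round(1),s['force'][2].round(1),'tool z',Rm[:,2].round(4),'gap',round(s['finger_gap'],3))
    d=RP@(np.array([x,y])-dp)/1000; print('units',(Rm.T@np.array([d[0],d[1],0])/.4).round(4))
E
python3 -c "
from go import *
slide(10.5,-7.5)
snap('wrist','w9')"
```

```text
t 9.32 die plate [ 11.3 -21.3] z 0.0566 F plate [-1.1 -8.5] 8.4 tool z [ 0.0013 -0.0029 -1.    ] gap 0.235
units [ 0.0291  0.0189 -0.0001]
```

View pics/w9.png

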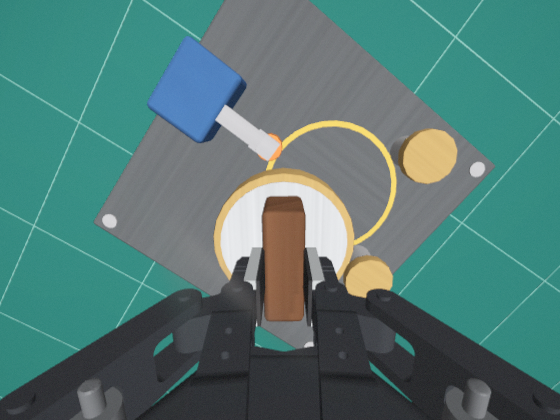

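The view shows the die just short of the catch at (270,147) and stop_b's cap at (368,278), touching neither. The drag is friction from 8 N of down-force, so I'll ease that. First a check of the die's place relative to plate marks in this same view.

```bash
cat >> go.py <<'E'
def chk(tag):
    v=V(tag); hsv=cv2.cvtColor(v.p,cv2.COLOR_RGB2HSV);H,S,W=[hsv[...,i] for i in range(3)]
    m=(H>18)&(H<32)&(S>90)&(W>110)
    f=lambda w:(RP.T@(w[:2]-C0)*1000).round(1)
    for a_,c,mm in comps((S<45)&(W>170),25):
        if a_<400: print('screw?',a_,c.round(0),f(v.onz(*c,.014)))
    # handle ends along column of handle mid
    C=v.cloud(); hm=((H<14)|(H>172))&(S>90)&(W<190)&(C[...,2]>.066)&(C[...,2]<.082)
    hm[:, :200]=0; hm[:,380:]=0
    a_,c,mm=max(comps(hm),key=lambda t:t[0]); P=C[mm][:,:2].astype(np.float32); r=cv2.minAreaRect(P)
    print('handle',f(np.array(r[0])),np.array(r[1]).round(4),r[2]); return v,C,f
E
python3 -c "
from go import *
v,C,f=chk('w9')
for u,w in [(429,156),(368,279)]: print('cap',v.dep(u,w).round(4),f(v.onz(u,w,.049)))
"
```

```text
screw? 181 [477. 169.] [90.3 89.5]
screw? 159 [109. 221.] [-91.1 -90.9]
screw? 45 [252. 283.] [ 18.7 -71.2]
screw? 46 [315. 283.] [ 56.7 -43. ]
screw? 33 [308. 344.] [ 87.2 -89.9]
handle [ 11.7 -22.4] [0.0213 0.0636] 33.63347244262695
cap [0.6017 0.2859 0.0497] [42.2 69.2]
cap [0.6196 0.2091 0.0509] [65.4 -7.1]
```

Call:
{"name": "move_arm", "arguments": {
  "deltas": [
    [0,0,-0.001,0,15],
    [0,0,-0.002,0,15],
    [0.004,0.002,-0.002,0,15],
    [0.01,0.006,-0.002,0,15],
    [0.016,0.01,-0.002,0,15],
    [0.023,0.014,-0.002,0,15],
    [0.03,0.018,-0.002,0,15],
    [0.03,0.018,-0.002,0,15]
  ]
}}

```text
t: 10.03
tcp_pos: [0.5677, 0.212, 0.0568]
tool_rot: [0.476, 0.88, 0.001, 0.001]
force: [3.5, -2.5, -1.8]
finger_gap: 0.233
```

```bash
python3 -c "
from go import *
slide(11,5)"
```

```text
t 10.03 die plate [10.5 -5.3] z 0.0568 F plate [ 3.6 -2.3] -1.8 tool z [ 3.4e-03  6.0e-04 -1.0e+00] gap 0.233
units [0.0198 0.0164 0.    ]
```

Call:
{"name": "move_arm", "arguments": {
  "deltas": [
    [0.003,0.003,0,0,15],
    [0.007,0.006,0,0,15],
    [0.011,0.01,0,0,15],
    [0.015,0.014,0,0,15],
    [0.019,0.018,0,0,15],
    [0.024,0.022,0,0,15],
    [0.024,0.022,0,0,15],
    [0.024,0.022,0,0,15]
  ]
}}

```text
t: 10.7
tcp_pos: [0.5698, 0.225, 0.0569]
tool_rot: [0.476, 0.879, 0.001, 0.001]
force: [5.0, -0.8, -1.5]
finger_gap: 0.232
```

```bash
python3 -c "
from go import *
slide(14,18)
snap('wrist','w10')
chk('w10')"
```

```text
t 10.7 die plate [11.8  7.8] z 0.0569 F plate [ 5.1 -0.5] -1.5 tool z [ 0.0032  0.0014 -1.    ] gap 0.232
units [0.0173 0.0197 0.0001]
screw? 267 [227.  25.] [-90.6  89.8]
screw? 167 [444. 202.] [90.3 89.4]
screw? 146 [ 90. 251.] [-91.1 -90.9]
screw? 46 [252. 283.] [ 19.2 -42.1]
screw? 48 [315. 283.] [ 57.3 -14. ]
handle [11.9  6.8] [0.0213 0.0638] 33.55109786987305
```

View pics/w10.png

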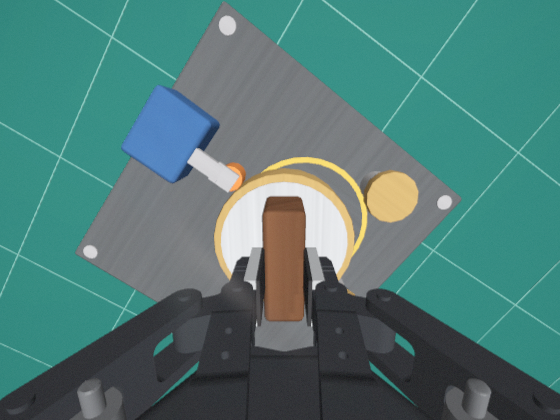

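The die at (285,240) is past the catch's corner and holding it back; the catch pushes 5 N. Continuing inward.

Call:
{"name": "move_arm", "arguments": {
  "deltas": [
    [0.003,0.003,0,0,15],
    [0.006,0.006,0,0,15],
    [0.009,0.01,0,0,15],
    [0.012,0.013,0,0,15],
    [0.015,0.016,0,0,15],
    [0.017,0.02,0,0,15],
    [0.017,0.02,0,0,15],
    [0.017,0.02,0,0,15]
  ]
}}

```text
t: 11.42
tcp_pos: [0.5717, 0.2346, 0.0568]
tool_rot: [0.476, 0.879, 0.001, 0.0]
force: [4.4, 0.2, -1.4]
finger_gap: 0.232
```

```bash
python3 -c "
from go import *
slide(20,20)"
```

```text
t 11.42 die plate [13.1 17.5] z 0.0568 F plate [4.4 0.4] -1.4 tool z [ 8.e-04  8.e-04 -1.e+00] gap 0.232
units [-0.0053  0.0176  0.    ]
```

Call:
{"name": "move_arm", "arguments": {
  "deltas": [
    [-0.001,0.002,0,0,15],
    [-0.001,0.005,0,0,15],
    [-0.002,0.008,0,0,15],
    [-0.002,0.011,0,0,15],
    [-0.003,0.013,0,0,15],
    [-0.003,0.015,0,0,15],
    [-0.003,0.016,0,0,15],
    [-0.003,0.016,0,0,15]
  ]
}}

```text
t: 12.08
tcp_pos: [0.5752, 0.2359, 0.0566]
tool_rot: [0.476, 0.88, -0.002, -0.002]
force: [-1.3, -3.6, 3.3]
finger_gap: 0.231
```

```bash
python3 -c "
from go import *
slide(20,20)
snap('wrist','w11')
chk('w11')
slide(20,20)"
```

```text
t 12.08 die plate [16.5 19. ] z 0.0566 F plate [-1.1 -3.6] 3.3 tool z [-0.0047 -0.0016 -1.    ] gap 0.231
units [-0.0033  0.0085 -0.    ]
screw? 259 [211.  37.] [-90.6  89.8]
screw? 165 [429. 211.] [90.3 89.3]
screw? 139 [ 78. 259.] [-91.1 -90.9]
screw? 46 [252. 283.] [ 23.6 -30.9]
screw? 48 [315. 283.] [61.4 -2.6]
handle [16.9 17.9] [0.0213 0.0639] 33.62479019165039
t 12.13 die plate [17.2 19.4] z 0.0566 F plate [ 0.4 -2. ] 1.0 tool z [-2.8e-03 -7.0e-04 -1.0e+00] gap 0.234
units [-0.0031  0.0065 -0.    ]
```

View pics/w11.png

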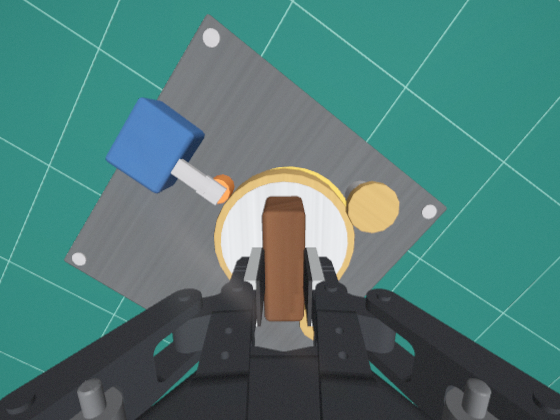

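The die is about 3 mm short, apparently just touching the stops. Pressing along 40°, which is nearly tool +y, in small steps.

Call:
{"name": "move_arm", "arguments": {
  "deltas": [
    [0,0.001,0,0,15],
    [0,0.002,0,0,15],
    [0,0.003,0,0,15],
    [0,0.004,0,0,15],
    [0,0.005,0,0,15],
    [0,0.005,0,0,15],
    [0,0.005,0,0,15],
    [0,0.005,0,0,15]
  ]
}}

```text
t: 12.8
tcp_pos: [0.5772, 0.2371, 0.0566]
tool_rot: [0.476, 0.88, -0.002, -0.001]
force: [-2.8, -4.2, 6.5]
finger_gap: 0.235
```

```bash
python3 -c "
from go import *
slide(20,20)"
```

```text
t 12.8 die plate [18.4 20.3] z 0.0566 F plate [-2.6 -4.4] 6.5 tool z [-0.0042 -0.0015 -1.    ] gap 0.235
units [-0.0029  0.0027 -0.    ]
```

Call:
{"name": "move_arm", "arguments": {
  "deltas": [
    [0,0.001,-0.001,0,15],
    [0,0.002,-0.001,0,15],
    [0,0.003,-0.001,0,15],
    [0,0.004,-0.001,0,15],
    [0,0.005,-0.001,0,15],
    [0,0.005,-0.001,0,15],
    [0,0.005,-0.001,0,15],
    [0,0.005,-0.001,0,15]
  ]
}}

```text
t: 13.47
tcp_pos: [0.5772, 0.2371, 0.0567]
tool_rot: [0.476, 0.88, -0.003, -0.003]
force: [-5.8, -6.2, 6.9]
finger_gap: 0.233
```

```bash
python3 -c "
from go import *
slide(20,20)
snap('wrist','w12')
chk('w12')"
```

```text
t 13.47 die plate [18.5 20.3] z 0.0567 F plate [-5.4 -6.5] 6.9 tool z [-0.0079 -0.0035 -1.    ] gap 0.233
units [-0.003   0.0026 -0.    ]
screw? 258 [207.  37.] [-90.7  89.8]
screw? 166 [426. 211.] [90.2 89.3]
screw? 142 [ 76. 258.] [-91.1 -91. ]
screw? 46 [252. 283.] [ 25.5 -29.7]
screw? 47 [315. 283.] [63.3 -1.4]
handle [19.  19.5] [0.0213 0.0633] 33.10049057006836
```

It has stopped advancing at about (19,20), so it's nearly or fully home. I'll press a bit more to bed it firmly.

Call:
{"name": "move_arm", "arguments": {
  "deltas": [
    [0,0.001,-0.001,0,15],
    [0,0.002,-0.002,0,15],
    [0,0.004,-0.003,0,15],
    [0,0.006,-0.003,0,15],
    [0,0.008,-0.003,0,15],
    [0,0.008,-0.003,0,15],
    [0,0.008,-0.003,0,15],
    [0,0.008,-0.003,0,15]
  ]
}}

```text
t: 14.18
tcp_pos: [0.578, 0.238, 0.0569]
tool_rot: [0.475, 0.88, -0.005, -0.004]
force: [-6.7, -8.7, 5.8]
finger_gap: 0.232
```

```bash
python3 -c "
from go import *
slide(20,20)
snap('wrist','w13')
chk('w13')"
```

```text
t 14.18 die plate [19.1 21.3] z 0.0569 F plate [-6.2 -9.1] 5.8 tool z [-0.0124 -0.0053 -0.9999] gap 0.232
units [-0.0039 -0.0002 -0.    ]
screw? 257 [206.  38.] [-90.6  89.7]
screw? 163 [425. 212.] [90.2 89.4]
screw? 139 [ 76. 258.] [-91.1 -91. ]
screw? 46 [252. 283.] [ 26. -29.]
screw? 48 [315. 283.] [63.8 -0.5]
handle [19.6 20.5] [0.0212 0.0634] 33.55110549926758
```

Pressed with about 11 N; handle read at (19.6,20.5), roughly 0.5 mm off after the view's bias. I'll open the jaws slightly so only the rear finger bears, then back off and open further.

Call:
{"name": "move_arm", "arguments": {
  "deltas": [
    [0,0,0,0,27],
    [0,0,0,0,29],
    [0,0,0,0,30],
    [0,0,0,0,30],
    [0,0,0,0,30],
    [0,0,0,0,30],
    [0,0,0,0,30],
    [0,0,0,0,30]
  ]
}}

```text
t: 14.9
tcp_pos: [0.5795, 0.2393, 0.0567]
tool_rot: [0.476, 0.88, -0.003, -0.003]
force: [-4.8, -5.5, 1.0]
finger_gap: 0.305
```

```bash
python3 -c "
from go import *
slide(20,20)
snap('wrist','w14')
chk('w14')"
```

```text
t 14.9 die plate [20.6 22.6] z 0.0567 F plate [-4.5 -5.8] 1.0 tool z [-0.0088 -0.003  -1.    ] gap 0.305
units [-0.0043 -0.0052  0.    ]
screw? 256 [202.  38.] [-90.7  89.7]
screw? 162 [422. 212.] [90.2 89.4]
screw? 137 [ 72. 259.] [-91.1 -91. ]
screw? 55 [245. 283.] [ 23.2 -30.9]
screw? 54 [323. 283.] [70.   4.3]
handle [19.6 20.3] [0.0217 0.0638] 33.261505126953125
```

View pics/w14.png

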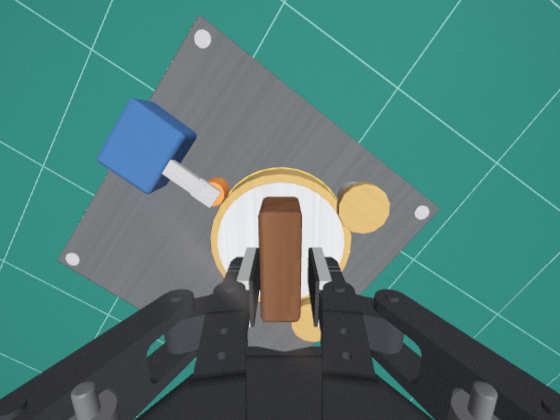

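The die stays put at (280,240), with only the rear finger bearing on the handle. One more gentle press along 40°, then back off.

Call:
{"name": "move_arm", "arguments": {
  "deltas": [
    [0,0.002,0,0,30],
    [0,0.004,0,0,30],
    [0,0.007,0,0,30],
    [0,0.01,0,0,30],
    [0,0.012,0,0,30],
    [0,0.012,0,0,30],
    [0,0.012,0,0,30],
    [0,0.012,0,0,30]
  ]
}}

```text
t: 15.62
tcp_pos: [0.5795, 0.2395, 0.0566]
tool_rot: [0.475, 0.88, -0.008, -0.006]
force: [-10.1, -11.7, 8.0]
finger_gap: 0.298
```

```bash
python3 -c "
from go import *
slide(20,20)
snap('wrist','w15')
chk('w15')"
```

```text
t 15.62 die plate [20.6 22.8] z 0.0566 F plate [ -9.4 -12.3] 8.0 tool z [-0.0181 -0.0079 -0.9998] gap 0.298
units [-0.0047 -0.0054  0.0001]
screw? 252 [203.  39.] [-90.7  89.7]
screw? 166 [423. 213.] [90.2 89.3]
screw? 138 [ 74. 258.] [-91. -91.]
screw? 55 [245. 283.] [ 22.7 -31.1]
screw? 55 [323. 283.] [69.5  4.5]
handle [19.6 20.6] [0.0215 0.0633] 34.114898681640625
```

Call:
{"name": "move_arm", "arguments": {
  "deltas": [
    [0,-0.003,0,0,30],
    [0,-0.006,0,0,30],
    [0,-0.009,0,0,30],
    [0,-0.012,0,0,30],
    [0,-0.015,0,0,30],
    [0,-0.018,0,0,30],
    [0,-0.02,0,0,30],
    [0,-0.02,0,0,30]
  ]
}}

```text
t: 16.33
tcp_pos: [0.5796, 0.2391, 0.0576]
tool_rot: [0.476, 0.88, -0.0, -0.001]
force: [-4.2, -1.2, -1.9]
finger_gap: 0.298
```

```bash
python3 -c "
from go import *
slide(20,20)"
```

```text
t 16.33 die plate [20.7 22.5] z 0.0576 F plate [-4.1 -1.5] -1.9 tool z [-2.3e-03  2.0e-04 -1.0e+00] gap 0.298
units [-0.0039 -0.0052  0.    ]
```

Force is nearly off. I'll open to 45% while easing back to centre on the handle.

Call:
{"name": "move_arm", "arguments": {
  "deltas": [
    [0,-0.002,0,0,34],
    [0,-0.004,0,0,40],
    [0,-0.006,0,0,45],
    [0,-0.007,0,0,45],
    [0,-0.007,0,0,45],
    [0,-0.007,0,0,45],
    [0,-0.007,0,0,45],
    [0,-0.007,0,0,45]
  ]
}}

```text
t: 17.0
tcp_pos: [0.5785, 0.2374, 0.0584]
tool_rot: [0.476, 0.88, 0.0, 0.0]
force: [0.7, -0.3, -0.5]
finger_gap: 0.451
```

```bash
python3 -c "
from go import *
slide(20,20)
snap('wrist','w16')
chk('w16')"
```

```text
t 17.0 die plate [19.8 20.7] z 0.0584 F plate [ 0.7 -0.2] -0.5 tool z [ 3.e-04  1.e-04 -1.e+00] gap 0.451
units [-0.0018 -0.0005  0.    ]
screw? 255 [205.  37.] [-90.6  89.7]
screw? 158 [422. 209.] [90.3 89.3]
screw? 137 [ 74. 257.] [-91.  -90.9]
screw? 54 [229. 285.] [ 14.  -42.4]
screw? 56 [339. 285.] [81.6  7.8]
handle [19.5 20. ] [0.0211 0.064 ] 33.316959381103516
```

View pics/w16.png

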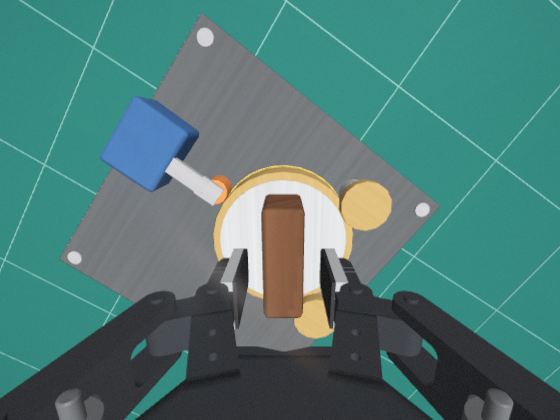

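The handle at (283,257) is free of both pads with clear gaps. The die reads (19.5,20.0) against the seat at (20,20). Lifting straight up.

Call:
{"name": "move_arm", "arguments": {
  "deltas": [
    [0,0,-0.01,0,45],
    [0,0,-0.03,0,45],
    [0,0,-0.06,0,45],
    [0,0,-0.1,0,45],
    [0,0,-0.16,0,45],
    [0,0,-0.22,0,45],
    [0,0,-0.28,0,45],
    [0,0,-0.33,0,45]
  ]
}}

```text
t: 17.72
tcp_pos: [0.579, 0.2375, 0.1937]
tool_rot: [0.476, 0.88, 0.001, 0.001]
force: [0.3, 0.6, 0.6]
finger_gap: 0.45
```

Run:
```python
from go import *
manip.snapshot('wrist'); manip.snapshot('wrist')
snap('wrist','w17'); go(0.55,0.2,0.2)
v,C,f=chk('w17')
hsv=cv2.cvtColor(v.p,cv2.COLOR_RGB2HSV);H,S,W=[hsv[...,i] for i in range(3)]
face=(S<45)&(W>170)&(C[...,2]>.033)&(C[...,2]<.043)
P=C[face]; P=P[np.hypot(*(P[:,:2]-[.577,.238]).T)<.05]; A=np.c_[P[:,:2],np.ones(len(P))]; print('face tilt',np.linalg.lstsq(A,P[:,2],rcond=None)[0],len(P), np.median(P[:,2]))
for a_,c,mm in comps((H>18)&(H<32)&(S>90)&(W>120),60): print('yel',a_,c.round(0),f(v.onz(*c,.049)))
for a_,c,mm in comps((H>3)&(H<14)&(S>170)&(W>160),10): print('or',a_,c.round(0),f(v.onz(*c,.035)))
cv2.imwrite('pics/c17.png',cv2.resize(v.p[60:320,120:460,::-1],None,fx=2.3,fy=2.3,interpolation=cv2.INTER_CUBIC))
```

```text
t 17.87 tcp [0.5799 0.2378 0.1936] yaw 33.18 F [-0.57 -0.71 -0.53] gap 0.449
units [-0.0381 -0.1141 -0.0167] twist None
screw? 84 [234.  73.] [-90.4  89.6]
screw? 360 [229. 155.] [-47.8  14.6]
screw? 64 [364. 174.] [90.1 89.3]
screw? 58 [149. 206.] [-90.9 -90.7]
screw? 54 [229. 285.] [  44.2 -124.7]
screw? 46 [272. 285.] [ 89.6 -91.1]
screw? 59 [339. 286.] [159.9 -40.4]
screw? 38 [538. 358.] [466.7  37.9]
screw? 261 [ 13. 374.] [-123.6 -426.1]
screw? 69 [415. 392.] [ 366.  -110.6]
handle [18.9 20.4] [0.0198 0.0627] 33.47374725341797
face tilt [-0.00129497  0.00026071  0.03960468] 2714 0.03891049788713061
yel 2011 [298. 189.] [33.1 34.8]
yel 1147 [ 22. 357.] [-114.1 -340.9]
```

View pics/c17.png

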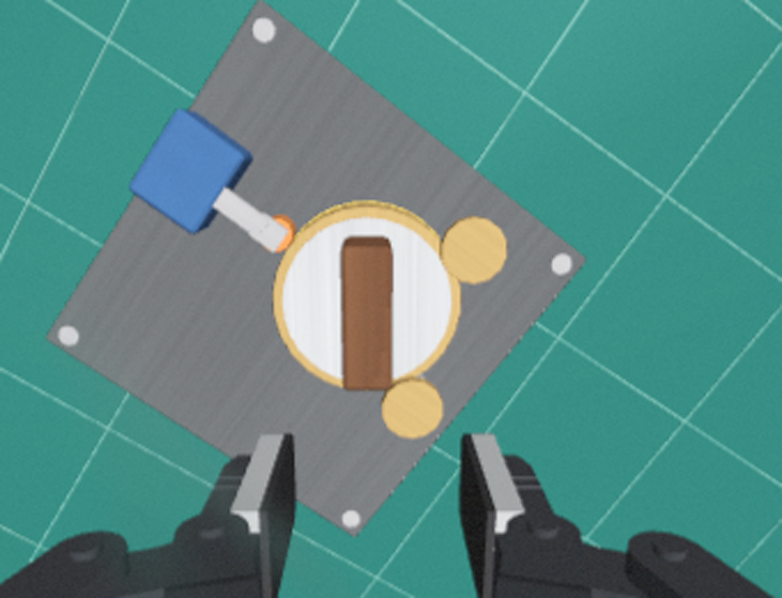

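Run:
```python
from go import *
v=V('w17'); f=lambda w:(RP.T@(w[:2]-C0)*1000)
hsv=cv2.cvtColor(v.p,cv2.COLOR_RGB2HSV);H,S,W=[hsv[...,i] for i in range(3)]
def circ(P): 
    A=np.c_[2*P,np.ones(len(P))]; s=np.linalg.lstsq(A,(P**2).sum(1),rcond=None)[0]; return s[:2],np.sqrt(s[2]+s[:2]@s[:2])
g=cv2.cvtColor(v.p,cv2.COLOR_RGB2GRAY).astype(float)
def edges(cu,cv_,r0,r1,z,angs,sgn):
    out=[]
    for t in np.radians(angs):
        rr=np.arange(r0,r1,.25); x=cu+rr*np.cos(t); y=cv_+rr*np.sin(t)
        val=cv2.remap(v.p[...,2].astype(np.float32) if sgn==0 else cv2.split(v.p)[2].astype(np.float32),x.astype(np.float32)[None],y.astype(np.float32)[None],cv2.INTER_CUBIC)[0]
        gr=np.gradient(val); k=np.argmax(abs(gr)); out.append(f(v.onz(x[k],y[k],z)))
    return np.array(out)
def rob(P):
    for _ in range(4):
        c,r=circ(P); e=abs(np.hypot(*(P-c).T)-r); P=P[e<=max(.8,np.percentile(e,85))]
    return c,r,len(P)
# caps: blue chan strong? outer side edges vs plate; die: white face circle edge vs brass (blue channel)
A=rob(edges(326.1,168.7,8,19,.049,list(range(-150,100,5)),1))
B=rob(edges(299.1,237.4,8,19,.049,list(range(-60,190,5)),1))
D=rob(edges(279,188,30,44,.038,[t for t in range(0,360,4)],1))
print('cap a',A,'cap b',B,'die face',D)
hz=(H<14)&(S>90)&(W<190)
for n,X in (('a',A),('b',B)):
    d=X[0]-D[0]; print(n,np.hypot(*d),np.degrees(np.arctan2(d[1],d[0])))
```

```text
cap a (array([41.7576012 , 68.77763058]), np.float64(14.987955190874322), 31) cap b (array([69.32180105, -8.84128073]), np.float64(15.662170255301827), 24) die face (array([19.81695591, 19.22751077]), np.float64(40.207984823756114), 76)
a 54.19046307693252 66.11638019928517
b 56.90858238284583 -29.552837549519612
```

Stop_a's distance fits contact. Stop_b's circle fit is poor (radius 15.7 instead of 15), so I'll refit it with the radius fixed.

Run:
```python
from go import *
from scipy.optimize import least_squares
v=V('w17'); f=lambda w:(RP.T@(w[:2]-C0)*1000)
b=cv2.resize(v.p[130:270,230:350,::-1],None,fx=4.5,fy=4.2,interpolation=cv2.INTER_CUBIC); cv2.imwrite('pics/c18.png',b)
hsv=cv2.cvtColor(v.p,cv2.COLOR_RGB2HSV);H,S,W=[hsv[...,i] for i in range(3)]
m=((H>15)&(H<34)&(S>70)&(W>110)).astype(np.uint8)
cs,_=cv2.findContours(m,cv2.RETR_EXTERNAL,cv2.CHAIN_APPROX_NONE); c=[k for k in cs if cv2.pointPolygonTest(k,(326,168),False)>0][0][:,0]
for n,(cu,cw) in dict(a=(326.1,168.7),b=(299.1,237.4)).items():
    # outward side points (away from die centre 279,188)
    dv=np.array([cu-279,cw-188]); dv/=np.hypot(*dv)
    q=c[((c-[cu,cw])@dv>-3)&(np.hypot(*(c-[cu,cw]).T)<18)]
    P=np.array([f(v.onz(*k,.049)) for k in q])
    s=least_squares(lambda x:np.hypot(*(P-x).T)-15,P.mean(0),loss='soft_l1'); print(n,len(P),s.x, np.abs(s.fun).mean(), 'dist to die face', np.hypot(*(s.x-[19.82,19.23])))
```

```text
a 46 [42.0002098  68.70003707] 0.25206855401050565 dist to die face 54.21481600745881
b 41 [66.01067138 -7.69719877] 0.500040136639666 dist to die face 53.466364718989375
```

View pics/c18.png

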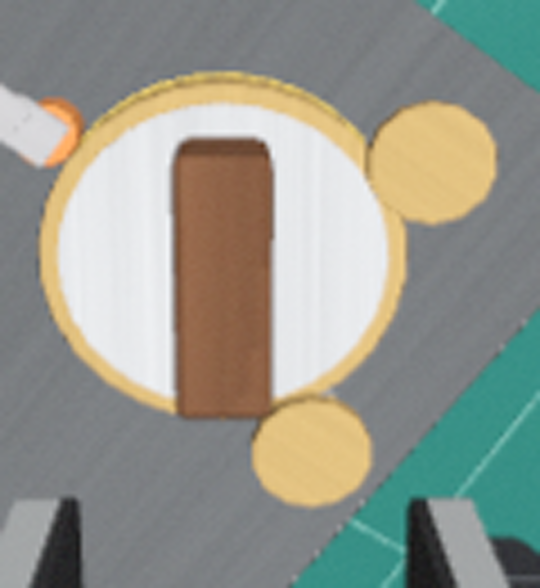

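Both stop distances now read 53.5–54.2 mm, against 55 mm at contact, so the residual is measurement scale and there is no gap. The catch touches the rim, and a 15 N press moved nothing further. Handing in.

```bash
python3 -c "
from h import *
print(manip.sense()['t'],manip.sense()['force']); print(manip.sign_off())"
```

```text
17.8667 [-0.57086698 -0.70923103 -0.5282131 ]
the job is handed in; nothing more can be done
None
```

I picked up the 90 mm die by its handle and set it on the open half of the plate. I then slid it past the catch and bedded it along 40°, with a final press of about 15 N from one finger. After that I opened the jaws, lifted clear and handed the job in at 17.9 s. The hand-in gave no verdict.

**Position:** the die's face fit put its centre at plate (19.8, 19.2) and the handle at (18.9, 20.4), against the seat at (20, 20). Both are about 1 mm off, inside the 4 mm limit.

**Flatness:** the face tilt was about 0.001 rad, against a limit of 0.04.

**Bearing on the stops and catch:** the stop centres measured 54.2 mm (stop_a) and 53.5 mm (stop_b) from the die's centre, where contact is 55 mm. The final press moved the die no further, and the last picture shows the catch against its rim. I could not read the stop and catch forces directly, so bearing is inferred from those three signs.

**Check that disagreed:** my first circle fit for stop_b gave 56.9 mm, which would have meant a gap. Its fitted radius was wrong (15.7 mm, not 15), so I refitted with the radius fixed.

**Bystanders:** I planned the moves to pass well clear of the cones and the red-handled tool and felt no unexpected force. I took no final picture to confirm they had not moved.

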